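# Park the guide plate, then hold the starwheel guard open

## Task

Take the orange guide plate out of its drip stand, stand it on edge right down in the free, green-marked slot of the white rack, and let go of it. Then lift the clear spring-closed guard of the starwheel station by its red handle to 60 degrees from shut (the green mark on its scale, 5 degrees either way) and finish while still holding it there for the technician. Leave the cans, the brush and the other plates where they are.

Things in the scene. Friction and masses are not known exactly. Their poses are not given: they have to be found in the camera images.
- plate: orange plastic guide plate, 140 long x 8 thick x 100 mm tall, standing on edge in the drip stand; 0.08 to 0.15 kg, grip it firmly (60 N or more), or it can swing between the fingers when turned fast; origin at centre of its lower edge, x along its 140 mm length, y through its 8 mm thickness, z up; the same either way round
- stand: fixed white drip stand for one plate, 100 x 60 x 38 mm tall, origin at centre of its underside; one slot along its x, 12 mm wide and 30 mm deep (slot floor 8 mm above the table, open at both ends)
- rack: fixed white slotted change-part rack, 120 (x) x 180 (y) x 52 mm tall, origin at centre of its underside; three parallel slots along its x at y = -60, 0 and +60 mm, each 44 mm deep and open at both ends, floor 8 mm above the table: 12 mm wide for the lower 30 mm, then flared to 26 mm at the top as a lead-in; two hold a blue and a grey plate, one is free
- free_slot: the rack's free slot: four small flat green markers on the rack's top beside the slot's two ends; origin at the centre of the slot's floor (44 mm below the rack's top), x along the slot, y across it, z up. A parked plate's origin belongs at this origin (30 mm either way along the slot is fine)
- station: fixed stainless starwheel station, an open trough 200 (x) x 240 (y) x 90 mm tall with a blue starwheel inside, origin at centre of its underside; the guard covers its top and is hinged along its far (+x) top edge, handle near its -x edge; upright scales on both sides with a green mark at 60 degrees; yellow emergency-stop box on its +y side (60 mm long, reaching 32 mm out, 79 mm tall)
- guard (a joint): guard angle in rad: 0 shut (level), grows as the handle side lifts, stop at 1.7; gravity and a spring always pull it shut (0.6 to 0.9 N m, i.e. 4 to 6 N at the handle), it stays nowhere by itself; 60 degrees is 1.047
- guard_handle (a point): middle of the guard's red handle, a round bar 12 mm thick, parallel to the hinge (station y), 120 mm between the centres of its two posts; shut, it lies 46 mm above the guard's hinge plane (40 mm above the 6 mm thick clear panel), 170 mm from the hinge towards station -x and 137 mm above the table. The round bar can turn between closed fingers, so the tool may stay pointing down
- guard_hinge (a point): middle of the guard's hinge line, on the station's +x top edge 91 mm above the table; the hinge line runs along the station's y; the point turns with the guard, and its axes match the station's when shut
- plate_blue: bystander: blue plate of the same size as the orange one, loose in a rack slot, origin at centre of its lower edge
- plate_grey: bystander: dark grey plate of the same size, loose in a rack slot, origin at centre of its lower edge
- can_a: bystander: upright orange drinks can, 58 mm diameter, 145 mm tall, origin at centre of its underside
- can_b: bystander: upright red drinks can, 58 mm diameter, 145 mm tall, origin at centre of its underside
- can_c: bystander: upright orange drinks can, 58 mm diameter, 145 mm tall, origin at centre of its underside
- can_d: bystander: upright red drinks can, 58 mm diameter, 145 mm tall, origin at centre of its underside
- brush: bystander: loose scrubbing brush with a grey handle and a yellow head lying on the table, about 220 mm long along its x, 45 mm wide, 26 mm high; origin on its underside near the middle
Things that resemble listed ones, but are neither listed nor needed, are in the scene too. Of the things like the plate, leave any that is pink or yellow; of the rest the smaller one is meant.

How it is judged:
On the way, in this order (a step that is already met when the one before it is completed fails the run):
1. the orange plate stands on edge at the bottom of the free rack slot, released (x of plate in the frame of free_slot between -0.03 and 0.03 m and y of plate in the frame of free_slot between -0.007 and 0.007 m and z of plate in the frame of free_slot below 0.005 m and angle between plate's own z axis and vertical below 0.2 rad and contact force between the fingers and plate below 0.2 N and linear speed of plate below 0.05 m/s), for 0.2 s.
2. the guard is held by the fingers at 60 degrees, steady (value of joint guard between 0.942 and 1.152 rad and contact force between the fingers and guard above 2 N and velocity of joint guard between -0.15 and 0.15 rad/s), for 0.5 s.
At the end, for the whole second after the job is handed in: Fingers hold the guard (over 2 N, no loose thing propping it) at 60 degrees, 6 either way, through the last second; the orange plate stands untouched in the free slot: within 5 mm of its floor, 7 mm across and 30 mm along from its centre, leaning under 11 degrees (all of step 1 and value of joint guard between 0.942 and 1.152 rad and contact force between the fingers and guard above 2 N and contact force between guard and plate below 0.2 N and contact force between guard and can_a below 0.2 N and contact force between guard and can_b below 0.2 N and contact force between guard and can_c below 0.2 N and contact force between guard and can_d below 0.2 N and contact force between guard and brush below 0.2 N and contact force between guard and plate_blue below 0.2 N and contact force between guard and plate_grey below 0.2 N); the arm keeps its last pose, push and grip.
It fails at once if a can or the brush is tipped over or shifted by more than 30 mm (distance of any of can_a, can_b, can_c, can_d, brush from where it was at the start of the episode above 0.03 m or angle between any of can_a, can_b, can_c, can_d, brush's own z axis and vertical above 0.4 rad).
It fails at once if the blue or the grey plate is tipped or shifted by more than 30 mm (distance of any of plate_blue, plate_grey from where it was at the start of the episode above 0.03 m or angle between any of plate_blue, plate_grey's own z axis and vertical above 0.4 rad).
It also fails if it takes over 66 s, if anything falls off the work surface, if the arm or the gripper's body presses on something with over 40 N, if the wrist force passes 120 N, or if a joint passes its speed limit or range.

## Robot

A 6-joint arm with a two-finger parallel gripper is mounted at the origin on the work surface. World frame = base frame: x ahead of the robot, y to its left, z up, the work surface at z = 0. Lengths are in m, angles in rad, forces in N, time in s.
With the tool pointing down it reaches from about 0.275 to 0.975 m from the base axis. Payload 8.4 kg.
Tool frame: the origin (TCP) lies at the centre of the arm's flange, where the gripper is bolted on; the fingertips stand 190 mm ahead of it and the grasp point (between the pads) lies 171 mm ahead of it; z points along the fingers, y is the line along which they close (so a half turn about z gives the same grasp; the last joint's range is limited). The gripper opens to 92 mm and grips with 3 to 60 N. Pads are 20 mm wide; open, the fingers measure 128 mm over their backs; the gripper's body (75 mm by 189 mm) begins 69 mm behind the grasp point.
Start: joints at [1.288, 0.353, 1.633, -0, 1.155, -0.002], TCP at [0.173, 0.601, 0.405] pointing down, gripper open.
Joint ranges: [-2.63, 2.63], [-0.92, 2.1], [0.06, 2.66], [-1.3, 4.44], [0, 2.69], [-3.02, 3.02]. Speed limits (rad/s): [2.22, 2.22, 2.79, 3.14, 3.14, 3.14].

## Interface

Orientations are given as [roll, pitch, yaw] about the fixed x, y, z axes, in that order (R = Rz(yaw) Ry(pitch) Rx(roll)).
In Python, from plant import robot gives the robot as it stands. The module is installed in compiled form; this text tells all that it offers.
- The arm moves only by the shell command python3 -m jog 'ROWS'. ROWS is JSON, a list of rows, each a list of 3 entries, a list of its own where there are three numbers: the shift along the tool's x, y, z in mm, then the turn about the tool's z in rad, then the finger opening in mm, from 0 to 91.9. In form: [[[tx, ty, tz], yaw, hand], ...]. A call has exactly 8 rows; each row is the pose to reach, as a shift and turn from the pose commanded when the call began, along the tool's axes at that moment; what a row does not reach only later rows make up. A row lasts 1/12 s, in which the tool goes at most 41.7 mm and 7.16 degrees, less where a joint would pass 70% of its speed; a pose out of reach is approached as far as the arm can. A call with a gripper value outside its range is refused whole. The fingers move at their own pace and stop on an object; the grip force is fixed at half the most. Time passes only in rows, so rows that repeat a pose let the fingers close, or fill a call up. It gives the time, the measured TCP pose, the force, the opening and the grip force at its end, in the units of the state.
- robot.read_state(): the state, without advancing time (a new reading comes with each control period).
- robot.camera(name): name is "scene" or "top" or "wrist"; returns a dict with "image" (384x512x3 uint8, blue, green, red), "fx", "fy", "cx", "cy" (pixels), "position" and "orientation" of the camera in the world; the wrist camera has in their place "T_tool_cam" (4x4, takes a point from camera to tool coordinates, whose origin is the TCP and whose axes are the flange's). Camera axes: x right, y down, z forward; pixel columns grow to the right and rows downward; lengths in m; the calibration is good to about 2 mm. A picture is of the moment at which its call begins: read the wrist's pose just before it. There is no depth.
- robot.sign_off(): hands the job in; it is judged then, once.
The state is a dict: "time": time; "joint_pos": joint angles; "joint_vel": joint speeds; "joint_torque": joint torques, N m; "ee_pos": TCP position; "eef_rot": TCP orientation; "wrist_force": force on the tool from outside, world axes, zero at the start; "ft_torque": the same for the moment, N m; "width": finger opening in m; "gripper_force": force on a finger pad.
Only numpy, scipy, OpenCV 4.12 (cv2) and the standard library are available. Lean on these libraries where they do the work, as an engineer would, in place of code of your own. Each camera call takes 0.05 s, during which the arm holds its last target. There are 200 camera calls.

## Working session

There is one attempt and no reset: what is moved stays moved. The work goes in short steps, Python scripts to look and compute and a shell command to move; the robot and the scene stay as the last step left them, time stands still between calls to the robot, and variables do not carry over. Pictures are saved under pics/ and viewed, at most 10 in all, crops included, and the job is handed in when it is done.

```bash
mkdir -p pics; cat > h.py <<'E'
import numpy as np, cv2, pickle
from scipy.spatial.transform import Rotation as R
from plant import robot
def grab(n,tag):
    s=robot.read_state(); c=robot.camera(n); c['state']=s
    pickle.dump(c,open(f'{tag}.pkl','wb')); cv2.imwrite(f'pics/{tag}.png',c['image']); return c
def load(tag): return pickle.load(open(f'{tag}.pkl','rb'))
def pose(c):
    if 'T_tool_cam' in c:
        s=c['state']; T=np.eye(4); T[:3,:3]=R.from_euler('xyz',s['eef_rot']).as_matrix(); T[:3,3]=s['ee_pos']
        T=T@np.array(c['T_tool_cam']); return T[:3,3],T[:3,:3]
    o=np.array(c['orientation'],float)
    M=o if o.shape==(3,3) else (R.from_euler('xyz',o) if o.size==3 else R.from_quat(o)).as_matrix()
    return np.array(c['position']),M
def ray(c,uv):
    p,M=pose(c); d=M@np.array([(uv[0]-c['cx'])/c['fx'],(uv[1]-c['cy'])/c['fy'],1]); return p,d/np.linalg.norm(d)
def onz(c,uv,z):
    p,d=ray(c,uv); return p+d*(z-p[2])/d[2]
def tri(*cu):
    A=np.zeros((3,3));b=np.zeros(3);L=[ray(c,u) for c,u in cu]
    for p,d in L: Q=np.eye(3)-np.outer(d,d);A+=Q;b+=Q@p
    x=np.linalg.solve(A,b); return x,[np.linalg.norm((np.eye(3)-np.outer(d,d))@(x-p))*1000 for p,d in L]
E
python3 - <<'E'
from h import *
for n in('scene','top','wrist'):
    c=grab(n,n+'0'); print(n,{k:v for k,v in c.items() if k not in('image','state')})
print(robot.read_state())
a=[cv2.imread(f'pics/{n}0.png') for n in('scene','top')]
E
```

```text
scene {'fx': 467.0913588336587, 'fy': 467.0913588336587, 'cx': 254.00365200774343, 'cy': 185.29398860162422, 'position': array([ 1.26999925, -0.82998619,  0.9106914 ]), 'orientation': array([-2.18692979, -0.01361801,  0.68772237])}
top {'fx': 438.53939164381364, 'fy': 438.53939164381364, 'cx': 257.07953793658044, 'cy': 187.4479874656913, 'position': array([0.36019522, 0.03257337, 1.4679273 ]), 'orientation': array([-3.01449368,  0.01099381, -1.59938523])}
wrist {'fx': 334.25029735589146, 'fy': 334.25029735589146, 'cx': 258.1917335386461, 'cy': 194.08504502716548, 'T_tool_cam': array([[ 1.17203677e-03, -9.58584028e-01, -2.84807456e-01,
         8.07558917e-02],
       [ 9.99998779e-01,  8.29094111e-04,  1.32468080e-03,
        -5.54421953e-04],
       [-1.03368568e-03, -2.84808661e-01,  9.58583830e-01,
         2.13372007e-02],
       [ 0.00000000e+00,  0.00000000e+00,  0.00000000e+00,
         1.00000000e+00]])}
{'time': 0.15, 'joint_pos': array([ 1.28760080e+00,  3.53517205e-01,  1.63395699e+00,  2.85948127e-05,
        1.15522832e+00, -2.41665641e-03]), 'joint_vel': array([ 0.00127421, -0.00023565, -0.00342485, -0.00096545, -0.00062423,
       -0.00020762]), 'joint_torque': array([ 4.66888978e-04, -5.94203925e+01, -3.34465706e+01,  6.97892066e-02,
        2.03599449e-02, -6.55295116e-05]), 'ee_pos': array([0.17314565, 0.60035093, 0.40412116]), 'eef_rot': array([-3.14048285e+00, -2.88302954e-05,  2.86080221e+00]), 'wrist_force': array([-0.21097707,  0.69708248,  0.62394565]), 'ft_torque': array([0.00728587, 0.01497878, 0.00499977]), 'gripper_force': 0.0, 'width': 0.09180979398823576}
```

View pics/top0.png

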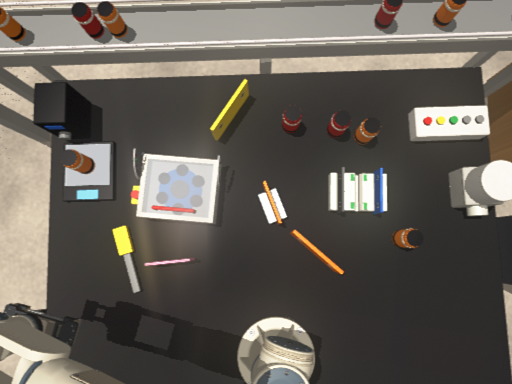

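View pics/scene0.png

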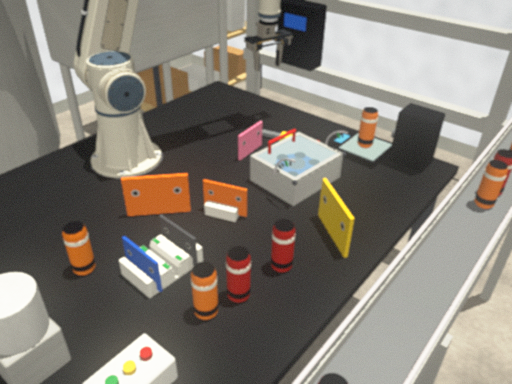

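```bash
python3 - <<'E'
from h import *
t=load('top0'); s=load('scene0')
a=cv2.resize(t['image'][140:260,120:400],None,fx=2.8,fy=2.8,interpolation=cv2.INTER_CUBIC)
b=cv2.resize(s['image'][110:300,110:350],None,fx=3,fy=3,interpolation=cv2.INTER_CUBIC)[:,:720]
cv2.imwrite('pics/a.png',a);cv2.imwrite('pics/b.png',b);print(a.shape,b.shape)
E
```

```text
(336, 784, 3) (570, 720, 3)
```

View pics/a.png

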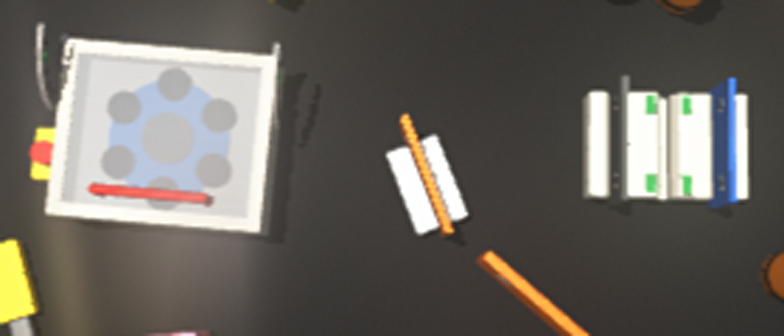

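View pics/b.png

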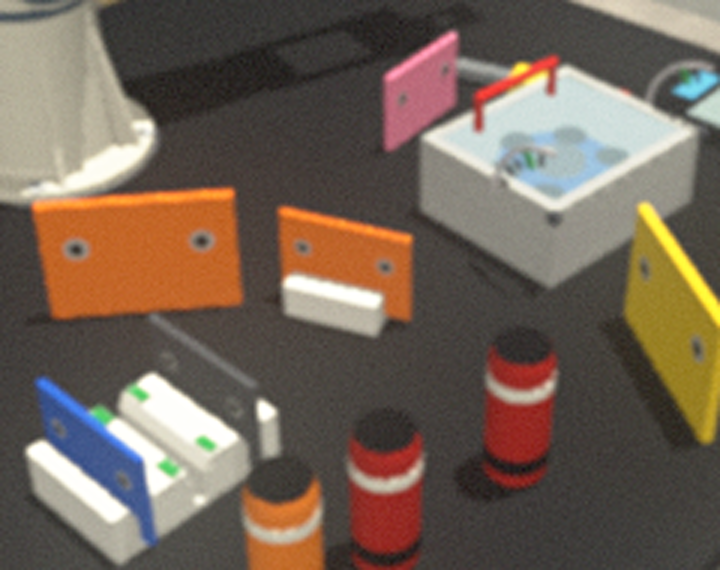

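```bash
cat > m.py <<'E'
from h import *
def blobs(im,lo,hi,box,amin=3):
    x0,y0,x1,y1=box; hsv=cv2.cvtColor(im,cv2.COLOR_BGR2HSV); m=np.zeros(im.shape[:2],np.uint8)
    m[y0:y1,x0:x1]=cv2.inRange(hsv,lo,hi)[y0:y1,x0:x1]
    cs,_=cv2.findContours(m,cv2.RETR_EXTERNAL,cv2.CHAIN_APPROX_NONE)
    n,l,st,ce=cv2.connectedComponentsWithStats(m)
    return [(ce[i],st[i],l==i) for i in range(1,n) if st[i][4]>=amin]
E
python3 - <<'E'
from m import *
np.set_printoptions(precision=4,suppress=True)
t=load('top0'); s=load('scene0')
G=((45,90,50),(85,255,255)); O=((5,150,100),(20,255,255)); Rd=((0,150,90),(8,255,255))
for n,c,boxes in(('top',t,[(335,165,380,215),(250,170,290,235),(145,200,205,218)]),('scene',s,[(125,225,200,280),(195,170,252,225),(260,125,302,160)])):
    for k,(nm,col,b) in enumerate(zip(('green','orange','red'),(G,O,Rd),boxes)):
        for ce,st,m in blobs(c['image'],*col,b):
            ys,xs=np.nonzero(m); pts=np.c_[xs,ys].astype(np.float32); r=cv2.minAreaRect(pts)
            print(n,nm,ce,st, cv2.boxPoints(r).round(1).tolist() if nm!='green' else onz(c,ce,.052))
E
```

```text
top green [351.875 176.75 ] [351 174   3   6  16] [ 0.5674 -0.2667  0.052 ]
top green [364.6154 177.6154] [364 175   3   6  13] [ 0.5633 -0.3079  0.052 ]
top green [352. 205.] [351 203   3   5  15] [ 0.4752 -0.262   0.052 ]
top green [365.  205.5] [364 203   3   6  18] [ 0.4723 -0.3037  0.052 ]
top orange [271.7594 202.3534] [263 181  19  43 133] [[261.3999938964844, 182.0], [265.6000061035156, 180.39999389648438], [281.8999938964844, 222.3000030517578], [277.70001220703125, 223.89999389648438]]
top red [162.1  207.66] [152 206  23   4  50] [[151.89999389648438, 207.89999389648438], [152.10000610351562, 205.60000610351562], [174.0, 207.39999389648438], [173.89999389648438, 209.6999969482422]]
scene green [156.     240.6154] [154 239   5   4  13] [ 0.4718 -0.259   0.052 ]
scene green [143.6  247.85] [141 246   6   5  20] [ 0.4686 -0.2992  0.052 ]
scene green [178.1429 257.3571] [176 256   5   4  14] [ 0.5651 -0.2647  0.052 ]
scene green [165.6875 265.5   ] [163 264   6   4  16] [ 0.5626 -0.3055  0.052 ]
scene orange [225.7616 194.1712] [202 179  46  38 923] [[196.10000610351562, 205.0], [202.60000610351562, 177.39999389648438], [252.10000610351562, 189.10000610351562], [245.60000610351562, 216.60000610351562]]
scene red [279.6058 137.3173] [268 129  28  23 104] [[263.6000061035156, 143.8000030517578], [290.79998779296875, 123.4000015258789], [296.20001220703125, 130.60000610351562], [269.0, 151.0]]
```

```bash
python3 - <<'E'
from m import *
np.set_printoptions(precision=4,suppress=True)
t=load('top0'); s=load('scene0')
print('green',[tri((t,a),(s,b)) for a,b in(((351.9,176.75),(178.1,257.4)),((364.6,177.6),(165.7,265.5)),((352,205),(156,240.6)),((365,205.5),(143.6,247.85)))])
print('plate near/far', tri((t,(279.8,222)),(s,(203.3,179.3))), tri((t,(264.3,182)),(s,(247.3,188.7))))
# handle: red mask column ends
for c,b in((t,(145,200,205,220)),(s,(260,125,302,160))):
    L=[x for x in blobs(c['image'],(0,110,70),(9,255,255),b,20)]
    L+= [x for x in blobs(c['image'],(172,110,70),(180,255,255),b,20)]
    for ce,st,m in L: print(ce,st)
T0=(153,206.3);T1=(194.5,210)   # from crop a: (92,188),(210,199)
print([(120+a/2.8,140+b/2.8) for a,b in((90,188),(211,199))],[(110+a/3,110+b/3) for a,b in((478,97),(556,62))])
print('handle',tri((t,(152.5,207)),(s,(295,131))),tri((t,(195,211)),(s,(269.5,142.5))))
print('table check', [onz(t,u,.137) for u in((152.5,207),(195,211))])
print('station corners top', [onz(t,(120+a/2.8,140+b/2.8),.091) for a,b in((66,42),(276,58),(48,212),(262,230))])
for n,u in (('blue',(381,190)),('redcan',(340,124)),('orangecan',(367,131)),('cansolo',(407,238))): print(n,onz(t,u,.1))
st=robot.read_state(); print(R.from_euler('xyz',st['eef_rot']).as_matrix())
E
```

```text
green [(array([ 0.567 , -0.2664,  0.0543]), [np.float64(0.050707450802299964), np.float64(0.05070745080241798)]), (array([ 0.5635, -0.307 ,  0.0537]), [np.float64(0.6752331116661013), np.float64(0.6752331116660578)]), (array([ 0.4749, -0.2612,  0.0554]), [np.float64(0.013415634018093585), np.float64(0.013415634018142938)]), (array([ 0.4723, -0.3023,  0.0564]), [np.float64(0.5160739339693525), np.float64(0.5160739339693862)])]
plate near/far (array([ 0.4245, -0.0245,  0.11  ]), [np.float64(0.09611360154900493), np.float64(0.096113601548966)]) (array([0.5535, 0.0222, 0.1094]), [np.float64(3.9248043864820117), np.float64(3.9248043864819695)])
[171.5252 208.5324] [152 206  42   6 139]
[280.8112 137.3217] [268 128  29  25 143]
[(152.14285714285714, 207.14285714285717), (195.35714285714286, 211.07142857142856)] [(269.33333333333337, 142.33333333333334), (295.33333333333337, 130.66666666666666)]
handle (array([0.4821, 0.3653, 0.1336]), [np.float64(2.200632349335651), np.float64(2.2006323493356983)]) (array([0.4675, 0.2363, 0.1387]), [np.float64(4.749610509790332), np.float64(4.749610509790064)])
table check [array([0.4801, 0.3629, 0.137 ]), array([0.4641, 0.2333, 0.137 ])]
station corners top [array([0.6522, 0.4033, 0.091 ]), array([0.6262, 0.1631, 0.091 ]), array([0.4581, 0.4228, 0.091 ]), array([0.4309, 0.1823, 0.091 ])]
blue [ 0.5157 -0.3452  0.1   ]
redcan [ 0.7318 -0.2283  0.1   ]
orangecan [ 0.7062 -0.3129  0.1   ]
cansolo [ 0.3642 -0.4156  0.1   ]
[[-0.9608  0.2771 -0.0003]
 [ 0.2771  0.9608 -0.0011]
 [ 0.     -0.0011 -1.    ]]
```

```bash
python3 -m jog '[[[-470,-490,0],0,60],[[-470,-490,0],0,60],[[-470,-490,0],0,60],[[-470,-490,0],0,60],[[-470,-490,0],0,60],[[-470,-490,0],0,60],[[-470,-490,0],0,60],[[-470,-490,0],0,60]]'
cat > go.py <<'E'
import sys
from h import *
def go(x,y,z,yaw=None):
    s=robot.read_state(); M=R.from_euler('xyz',s['eef_rot']).as_matrix()
    d=M.T@(np.array([x,y,z])-s['ee_pos'])*1000
    w=np.arctan2(M[1,0],M[0,0]); dy=0 if yaw is None else -((yaw-w+np.pi)%(2*np.pi)-np.pi)
    print('t',s['time'],'ee',s['ee_pos'].round(4),'yaw',round(w,3),'F',s['wrist_force'].round(1),'w',round(s['width']*1000,1),'gf',round(s['gripper_force'],1),'j6',s['joint_pos'][5].round(2),'\nshift',d.round(1),'turn',round(dy,3))
if __name__=='__main__': go(*map(float,sys.argv[1:]))
E
python3 go.py .489 -.001 .40 -2.795
```

```text
time: 0.82
ee_pos: [0.3285, 0.3036, 0.4047]
eef_rot: [3.141, 0.0, 2.861]
wrist_force: [0.9, -0.1, 0.1]
width: 0.06
gripper_force: 0.0
t 0.8167 ee [0.3285 0.3036 0.4047] yaw 2.861 F [ 0.9 -0.1  0.1] w 60.0 gf 0.0 j6 -0.55 
shift [-238.5 -248.3    4.7] turn -0.627
```

```bash
python3 -m jog '[[[-240,-248,5],-0.627,60],[[-240,-248,5],-0.627,60],[[-240,-248,5],-0.627,60],[[-240,-248,5],-0.627,60],[[-240,-248,5],-0.627,60],[[-240,-248,5],-0.627,60],[[-240,-248,5],-0.627,60],[[-240,-248,5],-0.627,60]]' >/dev/null
python3 -m jog '[[[0,0,0],0,60],[[0,0,0],0,60],[[0,0,0],0,60],[[0,0,0],0,60],[[0,0,0],0,60],[[0,0,0],0,60],[[0,0,0],0,60],[[0,0,0],0,60]]' >/dev/null
python3 go.py .489 -.001 .40 -2.795
python3 -c "
from h import *
grab('wrist','w1')"
```

```text
t 2.15 ee [0.4671 0.045  0.4005] yaw -2.794 F [-0.   0.5  0.5] w 59.8 gf 0.0 j6 -1.83 
shift [ -4.9 -50.7   0.5] turn 0.001
```

View pics/w1.png

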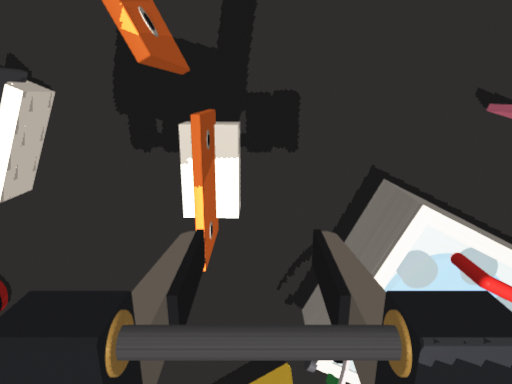

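```bash
python3 -m jog '[[[-5,-51,0],0,60],[[-5,-51,0],0,60],[[-5,-51,0],0,60],[[-5,-51,0],0,60],[[-5,-51,0],0,60],[[-5,-51,0],0,60],[[-5,-51,0],0,60],[[-5,-51,0],0,60]]' >/dev/null
python3 go.py .489 -.001 .40 -2.795
python3 - <<'E'
from m import *
c=grab('wrist','w2')
for k in('w1','w2'):
    c=load(k)
    for ce,st,m in blobs(c['image'],(5,120,80),(20,255,255),(150,90,400,300),100):
        print(k,ce.round(1),st)
        for y in range(st[1],st[1]+st[3],8):
            xs=np.nonzero(m[y])[0]; print(y,xs.min(),xs.max(),end=' | ')
a=[cv2.resize(load(k)['image'][95:275,150:290],None,fx=2.8,fy=2.8,interpolation=cv2.INTER_CUBIC) for k in('w1','w2')]
cv2.imwrite('pics/w12.png',np.hstack(a))
E
```

```text
t 2.8667 ee [ 0.4891 -0.0014  0.4004] yaw -2.795 F [ 0.2 -0.1  1.1] w 60.3 gf 0.0 j6 -1.92 
shift [-0.1  0.5  0.4] turn 0.0
w1 [204.9 174.6] [ 190  109   29  163 2622]
109 207 214 | 117 190 215 | 125 191 213 | 133 191 213 | 141 192 213 | 149 192 213 | 157 192 214 | 165 193 214 | 173 193 214 | 181 194 214 | 189 202 214 | 197 202 214 | 205 203 215 | 213 203 215 | 221 195 218 | 229 195 218 | 237 203 216 | 245 204 213 | 253 204 211 | 261 205 208 | 269 203 206 | w2 [258.2 167.6] [253 104  12 163 880]
104 256 261 | 112 254 264 | 120 254 263 | 128 254 263 | 136 254 263 | 144 254 263 | 152 254 263 | 160 254 263 | 168 254 262 | 176 254 262 | 184 254 262 | 192 254 262 | 200 254 262 | 208 253 262 | 216 253 262 | 224 253 262 | 232 253 262 | 240 253 262 | 248 253 262 | 256 253 262 | 264 253 262 |
```

View pics/w12.png

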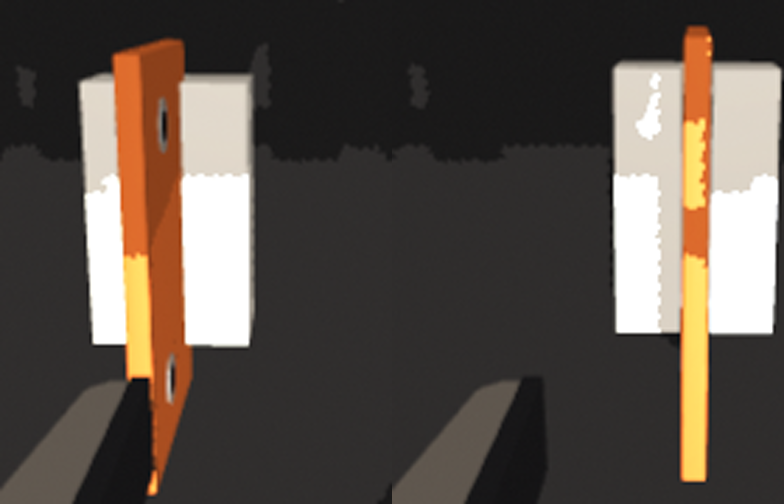

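```bash
python3 - <<'E'
from m import *
a=load('w1');b=load('w2')
print(tri((a,(190.4,114.6)),(b,(254,108.6))))
p=onz(b,(258.5,108.6),.108);q=onz(b,(257.7,266.5),.108); print(p,q,(p+q)/2,np.linalg.norm(p-q),np.arctan2(*(q-p)[1::-1]))
E
python3 go.py .489 -.001 .256 -2.795
```

```text
(array([ 0.42411709, -0.02860921,  0.10376311]), [np.float64(0.03217098327048941), np.float64(0.03217098327052361)])
[ 0.42276785 -0.0252799   0.108     ] [0.55319575 0.0213001  0.108     ] [ 0.4879818 -0.0019899  0.108    ] 0.13849597311629294 0.3430145221377117
t 2.9167 ee [ 0.4891 -0.0015  0.4005] yaw -2.795 F [-0.2  0.6  0.4] w 60.0 gf 0.0 j6 -1.92 
shift [ -0.    0.5 144.5] turn 0.0
```

```bash
python3 -m jog '[[[0,0,35],0,60],[[0,0,70],0,60],[[0,0,100],0,60],[[0,0,125],0,60],[[0,0,140],0,60],[[0,0,145],0,60],[[0,0,145],0,60],[[0,0,145],0,60]]' >/dev/null
python3 go.py .489 -.001 .256
python3 -m jog '[[[0,0,0],0,0],[[0,0,0],0,0],[[0,0,0],0,0],[[0,0,0],0,0],[[0,0,0],0,0],[[0,0,0],0,0],[[0,0,0],0,0],[[0,0,0],0,0]]'
python3 -m jog '[[[0,0,-10],0,0],[[0,0,-20],0,0],[[0,0,-40],0,0],[[0,0,-60],0,0],[[0,0,-85],0,0],[[0,0,-110],0,0],[[0,0,-125],0,0],[[0,0,-130],0,0]]'
python3 go.py .5179 -.2838 .386 3.087
```

```text
t 3.5833 ee [ 0.4897 -0.0018  0.2559] yaw -2.795 F [ 0.7 -0.  -0.2] w 59.9 gf 0.0 j6 -1.92 
shift [ 0.3  1.  -0.1] turn 0
time: 4.25
ee_pos: [0.4893, -0.002, 0.2554]
eef_rot: [-3.142, 0.0, -2.795]
wrist_force: [-0.1, 0.7, -0.5]
width: 0.0087
gripper_force: 0.4
time: 4.92
ee_pos: [0.4899, -0.002, 0.389]
eef_rot: [-3.14, 0.005, -2.795]
wrist_force: [0.8, -0.8, -1.6]
width: 0.0079
gripper_force: 30.0
t 4.9167 ee [ 0.4899 -0.002   0.389 ] yaw -2.795 F [ 0.8 -0.8 -1.6] w 7.9 gf 30.0 j6 -1.92 
shift [  69.3 -274.6    3.2] turn 0.401
```

```bash
python3 -m jog '[[[3,-8,0],0.02,0],[[9,-28,0],0.06,0],[[17,-58,0],0.12,0],[[26,-90,0],0.19,0],[[35,-122,0],0.26,0],[[43,-150,0],0.33,0],[[48,-170,0],0.38,0],[[50,-180,0],0.401,0]]' >/dev/null
python3 -m jog '[[[0,0,0],0,0],[[0,0,0],0,0],[[0,0,0],0,0],[[0,0,0],0,0],[[0,0,0],0,0],[[0,0,0],0,0],[[0,0,0],0,0],[[0,0,0],0,0]]' >/dev/null
python3 go.py .5179 -.2838 .386 3.087
python3 - <<'E'
from m import *
c=grab('wrist','w3')
for ce,st,m in blobs(c['image'],(45,90,50),(85,255,255),(0,0,512,384),10): print(ce,st,onz(c,ce,.052))
E
```

```text
t 6.25 ee [ 0.5034 -0.1879  0.3855] yaw 3.087 F [-0.9 -0.7 -1.5] w 7.8 gf 30.0 j6 -1.88 
shift [-19.7 -95.   -0.5] turn 0.0
[134.06498195 155.4765343 ] [127 145  15  22 277] [ 0.47126332 -0.30333077  0.052     ]
[178.67647059 155.44117647] [172 145  14  22 272] [ 0.47345943 -0.26138734  0.052     ]
[143.80973451 244.69469027] [138 235  13  20 226] [ 0.56293101 -0.30796908  0.052     ]
[184.86697248 244.9587156 ] [179 236  13  19 218] [ 0.56545777 -0.26619597  0.052     ]
```

View pics/w3.png

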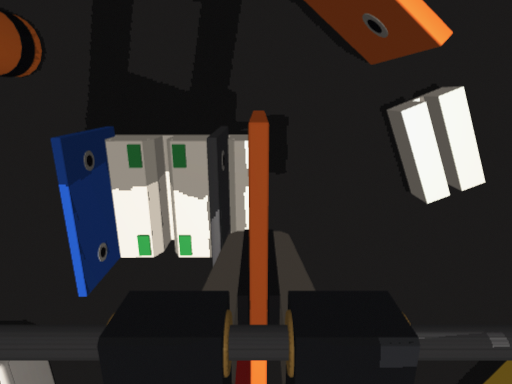

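```bash
python3 -m jog '[[[-2,-8,0],0,0],[[-5,-25,0],0,0],[[-10,-45,0],0,0],[[-14,-65,0],0,0],[[-17,-80,0],0,0],[[-19,-91,0],0,0],[[-20,-96,0],-0.003,0],[[-20,-96,0],-0.003,0]]' >/dev/null
python3 go.py .5183 -.2847 .386 3.090
python3 - <<'E'
from m import *
c=grab('wrist','w4');w=load('w3'); t=load('top0')
for ce,st,m in blobs(c['image'],(45,90,50),(85,255,255),(0,0,512,384),10): print(ce,st,onz(c,ce,.052))
for a,b in (((134.1,155.5),(365,205.5)),((184.9,245),(351.9,176.75))): print(tri((w,a),(t,b)))
for ce,st,m in blobs(c['image'],(5,120,80),(20,255,255),(220,90,300,230),100):
    for y in(120,130,150,170): xs=np.nonzero(m[y])[0]; print(y,xs.min(),xs.max())
E
```

```text
t 6.9667 ee [ 0.5181 -0.2861  0.3852] yaw 3.089 F [ 0.2  0.2 -1.3] w 8.0 gf 30.0 j6 -2.03 
shift [-0.2  1.4 -0.8] turn -0.001
[237.4765343  133.96389892] [231 123  13  23 277] [ 0.47100326 -0.30296161  0.052     ]
[282.5 134. ] [277 123  12  23 276] [ 0.47318514 -0.26141219  0.052     ]
[238.89102564 223.68589744] [234 217  11  15 156] [ 0.55970634 -0.30769364  0.052     ]
[280.64 224.02] [276 217  10  16 150] [ 0.56223218 -0.26602002  0.052     ]
(array([ 0.47243232, -0.30518369,  0.04663045]), [np.float64(0.3512360965755188), np.float64(0.3512360965754538)])
(array([ 0.56828287, -0.26793281,  0.04590574]), [np.float64(0.15802261373314028), np.float64(0.15802261373305007)])
120 250 266
130 248 268
150 249 268
170 249 268
```

```bash
python3 -m jog '[[[0,1.5,10],0,0],[[0,1.5,25],0,0],[[0,1.5,42],0,0],[[0,1.5,58],0,0],[[0,1.5,72],0,0],[[0,1.5,80],0,0],[[0,1.5,84],0,0],[[0,1.5,85],0,0]]' >/dev/null
python3 go.py .5183 -.2847 .2555 3.090
python3 -m jog '[[[0,0,6],0,0],[[0,0,12],0,0],[[0,0,18],0,0],[[0,0,24],0,0],[[0,0,30],0,0],[[0,0,35],0,0],[[0,0,39],0,0],[[0,0,42],0,0]]' >/dev/null
python3 go.py .5183 -.2847 .2555 3.090
```

```text
t 7.6833 ee [ 0.518  -0.2831  0.2996] yaw 3.09 F [ 0.9 -0.7 -0.6] w 7.9 gf 30.0 j6 -2.02 
shift [-0.4 -1.7 44.1] turn 0.0
t 8.35 ee [ 0.518  -0.2837  0.2578] yaw 3.09 F [-0.2 -0.3 -1.6] w 7.6 gf 30.0 j6 -2.02 
shift [-0.3 -1.   2.3] turn -0.0
```

```bash
python3 -m jog '[[[0,-1,1],0,0],[[0,-1,2],0,0],[[0,-1,2.5],0,0],[[0,-1,2.5],0,0],[[0,-1,2.5],0,0],[[0,-1,2.5],0,0],[[0,-1,2.5],0,0],[[0,-1,2.5],0,0]]' >/dev/null
python3 go.py .5183 -.2847 .2555 3.090
python3 -m jog '[[[0,0,0],0,28],[[0,0,0],0,28],[[0,0,0],0,28],[[0,0,0],0,28],[[0,0,0],0,28],[[0,0,0],0,28],[[0,0,0],0,28],[[0,0,0],0,28]]'
python3 -m jog '[[[0,0,-8],0,28],[[0,0,-20],0,28],[[0,0,-40],0,28],[[0,0,-65],0,28],[[0,0,-90],0,28],[[0,0,-115],0,28],[[0,0,-135],0,28],[[0,0,-145],0,28]]'  >/dev/null
python3 go.py .44 .3 .4 1.45
python3 - <<'E'
from m import *
c=grab('wrist','w5');d=grab('scene','s5'); grab('top','t5')
a=cv2.resize(c['image'][:,100:420],None,fx=1.2,fy=1.2); b=cv2.resize(d['image'][190:310,110:215],None,fx=3.6,fy=3.6)[:460]
b=cv2.copyMakeBorder(b,0,460-b.shape[0],0,0,0) if b.shape[0]<460 else b
cv2.imwrite('pics/r5.png',np.hstack([a[:460],b]))
E
```

```text
t 9.0167 ee [ 0.5181 -0.2847  0.256 ] yaw 3.09 F [ 1.3  0.4 -1.7] w 7.9 gf 30.0 j6 -2.02 
shift [-0.2 -0.   0.5] turn -0.0
time: 9.68
ee_pos: [0.5181, -0.2847, 0.2559]
eef_rot: [3.142, 0.0, 3.09]
wrist_force: [0.4, -0.3, 0.7]
width: 0.0281
gripper_force: 0.0
t 10.35 ee [ 0.5185 -0.2849  0.4051] yaw 3.09 F [0.5 0.4 0.7] w 28.2 gf 0.0 j6 -2.02 
shift [108.7 580.1   3.4] turn 1.64
```

View pics/r5.png

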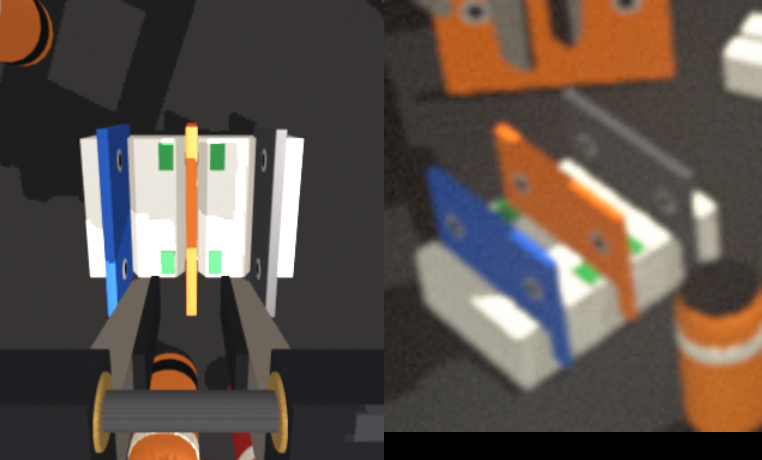

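```bash
python3 -m jog '[[[5,15,0],0.1,28],[[10,45,0],0.2,40],[[15,85,0],0.3,50],[[22,125,0],0.42,50],[[30,165,0],0.54,50],[[38,205,0],0.66,50],[[45,245,0],0.78,50],[[52,280,0],0.9,50]]' >/dev/null
python3 go.py .472 .299 .40 1.455
```

```text
t 11.1667 ee [ 0.481  -0.0092  0.3994] yaw 2.219 F [-0.8 -0.1  0.1] w 49.6 gf 0.0 j6 -0.67 
shift [251.2 178.8  -0.5] turn 0.764
```

```bash
python3 -m jog '[[[32,23,0],0.1,50],[[64,46,0],0.22,50],[[98,70,0],0.34,50],[[132,94,0],0.46,50],[[166,118,0],0.57,50],[[200,142,0],0.67,50],[[230,164,0],0.74,50],[[251,179,0],0.764,50]]' >/dev/null
python3 -m jog '[[[0,0,0],0,50],[[0,0,0],0,50],[[0,0,0],0,50],[[0,0,0],0,50],[[0,0,0],0,50],[[0,0,0],0,50],[[0,0,0],0,50],[[0,0,0],0,50]]' >/dev/null
python3 go.py .472 .299 .40 1.455
python3 -c "
from h import *
grab('wrist','w6')"
```

```text
t 12.5 ee [0.4718 0.2952 0.4011] yaw 1.459 F [-0.   0.   0.7] w 49.9 gf 0.0 j6 0.67 
shift [ 3.8 -0.2  1.1] turn 0.004
```

View pics/w6.png

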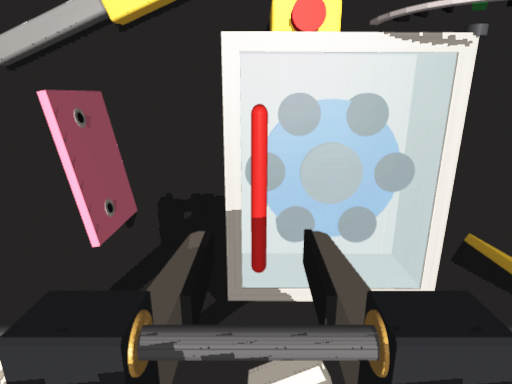

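```bash
python3 - <<'E'
from m import *
c=load('w6');t=load('top0')
im=c['image']; h=cv2.cvtColor(im,cv2.COLOR_BGR2HSV); m=cv2.inRange(h,(0,150,60),(6,255,255))|cv2.inRange(h,(174,150,60),(180,255,255)); m[:95]=0;m[290:]=0;m[:,:235]=0;m[:,280:]=0
ys,xs=np.nonzero(m); print(xs.min(),xs.max(),ys.min(),ys.max())
p=onz(c,(xs[ys<125].mean(),ys.min()),.139);q=onz(c,(xs[ys>250].mean(),ys.max()),.139)
print(p,q,(p+q)/2,np.linalg.norm(p-q),np.arctan2(*(p-q)[1::-1]))
print(tri((c,(259,106)),(t,(152.5,207))),tri((c,(259,271)),(t,(195,211))))
k=[onz(c,u,.091) for u in ((222,34),(484,36),(228,302),(440,292))]; print(k)
m=(p+q)/2; exec(open('go.py').read().split("if __name__")[0]); go(m[0],m[1],.308,np.arctan2(*(p-q)[1::-1]))
E
```

```text
252 266 105 271
[0.48044198 0.36822911 0.139     ] [0.46553799 0.239779   0.139     ] [0.47298998 0.30400405 0.139     ] 0.12931187221161014 1.4552833984739013
(array([0.48090366, 0.36686984, 0.1219171 ]), [np.float64(0.5782169944263444), np.float64(0.578216994426322)]) (array([0.46519622, 0.23434803, 0.12926324]), [np.float64(0.5411483987890381), np.float64(0.5411483987891464)])
[array([0.45733265, 0.42396365, 0.091     ]), array([0.66298858, 0.39976825, 0.091     ]), array([0.42901706, 0.18183334, 0.091     ]), array([0.63841643, 0.1700225 , 0.091     ])]
t 12.55 ee [0.4718 0.2953 0.4011] yaw 1.46 F [ 1.1 -0.1 -0.8] w 49.9 gf 0.0 j6 0.67 
shift [ 8.8  0.2 93.1] turn 0.004
```

```bash
python3 -m jog '[[[3,0,15],0,50],[[6,0,35],0,50],[[9,0,55],0,50],[[9,0,72],0,50],[[9,0,84],0,50],[[9,0,91],0,50],[[9,0,93],0,50],[[9,0,93],0,50]]' 
python3 -m jog '[[[0,0,0],0,0],[[0,0,0],0,0],[[0,0,0],0,0],[[0,0,0],0,0],[[0,0,0],0,0],[[0,0,0],0,0],[[0,0,0],0,0],[[0,0,0],0,0]]'
python3 - <<'E'
from h import *
import math
s=robot.read_state();M=R.from_euler('xyz',s['eef_rot']).as_matrix();print(s['ee_pos'],s['eef_rot'],M.round(3).tolist(),s['width'],s['gripper_force'])
yaw=math.atan2(M[1,0],M[0,0]); u=np.array([math.sin(yaw),-math.cos(yaw),0]) # station +x
for d in (0,4,8,12,16,20,24,28,32,36,40,44,48,52,56,58,60):
    a=math.radians(d); f=170*(1-math.cos(a))+46*math.sin(a); z=170*math.sin(a)+46*(math.cos(a)-1)
    print(d,(M.T@(u*f+np.array([0,0,z]))).round(1))
E
```

```text
time: 13.22
ee_pos: [0.4728, 0.3047, 0.3079]
eef_rot: [-3.141, 0.0, 1.46]
wrist_force: [0.0, 0.1, 0.5]
width: 0.0499
gripper_force: 0.0
time: 13.88
ee_pos: [0.4731, 0.3047, 0.3081]
eef_rot: [3.14, -0.0, 1.46]
wrist_force: [3.9, -0.5, -1.1]
width: 0.011
gripper_force: 30.0
[0.47305785 0.3047175  0.30811615] [ 3.14044287e+00 -3.23992238e-04  1.46044215e+00] [[0.11, 0.994, 0.001], [0.994, -0.11, 0.0], [0.0, 0.001, -1.0]] 0.010957664689704574 30.002293288707733
0 [0. 0. 0.]
4 [  0.    3.6 -11.7]
8 [  0.    8.1 -23.2]
12 [  0.   13.3 -34.3]
16 [  0.   19.3 -45.1]
20 [  0.   26.  -55.3]
24 [  0.   33.5 -65.1]
28 [  0.   41.6 -74.4]
32 [  0.   50.3 -83. ]
36 [  0.   59.6 -91.1]
40 [  0.   69.5 -98.4]
44 [   0.    79.8 -105.1]
48 [   0.    90.6 -111. ]
52 [   0.   101.7 -116.2]
56 [   0.   113.2 -120.5]
58 [   0.   119.1 -122.4]
60 [   0.   125.  -124.1]
```

```bash
python3 -m jog '[[[0,1.7,-6],0,0],[[0,3.6,-12],0,0],[[0,5.8,-17.5],0,0],[[0,8,-23],0,0],[[0,10.7,-29],0,0],[[0,13.3,-34.3],0,0],[[0,16.2,-40],0,0],[[0,19.3,-45],0,0]]'
python3 -m jog '[[[0,3.3,-5],0,0],[[0,6.7,-10.2],0,0],[[0,10.4,-15.2],0,0],[[0,14.2,-20],0,0],[[0,18.2,-24.7],0,0],[[0,22.3,-29.3],0,0],[[0,26.6,-33.7],0,0],[[0,31,-38],0,0]]'
```

```text
time: 14.55
ee_pos: [0.4917, 0.3026, 0.3532]
eef_rot: [-3.14, 0.0, 1.46]
wrist_force: [-0.6, 2.1, -6.9]
width: 0.0109
gripper_force: 30.0
time: 15.22
ee_pos: [0.5211, 0.2993, 0.3915]
eef_rot: [-3.136, 0.001, 1.46]
wrist_force: [-13.1, 3.1, 4.3]
width: 0.0107
gripper_force: 30.0
```

```bash
python3 -m jog '[[[0,4,-4.5],0,0],[[0,8.5,-8.5],0,0],[[0,13,-12.5],0,0],[[0,18,-16],0,0],[[0,23,-19.5],0,0],[[0,28.5,-23],0,0],[[0,34,-26],0,0],[[0,39,-28.5],0,0]]'
python3 -m jog '[[[0,5,-2.5],0,0],[[0,11,-5],0,0],[[0,17,-7.3],0,0],[[0,22.5,-9.5],0,0],[[0,27,-11],0,0],[[0,30.5,-12],0,0],[[0,33.5,-13],0,0],[[0,34,-13],0,0]]'
python3 -m jog '[[[0,0,0],0,0],[[0,0,0],0,0],[[0,0,0],0,0],[[0,0,0],0,0],[[0,0,0],0,0],[[0,0,0],0,0],[[0,0,0],0,0],[[0,0,0],0,0]]'
python3 - <<'E'
from h import *
a=grab('scene','s9');b=grab('top','t9');w=grab('wrist','w9')
A=cv2.resize(a['image'][85:225,220:360],(400,400));B=cv2.resize(b['image'][130:240,110:240],(400,400*110//130))
B=cv2.copyMakeBorder(B,0,400-B.shape[0],0,0,0)
cv2.imwrite('pics/g9.png',np.hstack([A,B]))
E
```

```text
time: 15.88
ee_pos: [0.5598, 0.2949, 0.4216]
eef_rot: [-3.136, 0.001, 1.461]
wrist_force: [-16.1, -0.6, 15.5]
width: 0.0114
gripper_force: 30.0
time: 16.55
ee_pos: [0.5947, 0.2908, 0.4349]
eef_rot: [-3.14, 0.001, 1.46]
wrist_force: [-11.2, -1.8, 12.5]
width: 0.0111
gripper_force: 30.0
time: 17.22
ee_pos: [0.5944, 0.2908, 0.4349]
eef_rot: [-3.14, 0.001, 1.461]
wrist_force: [-10.2, -2.6, 10.8]
width: 0.011
gripper_force: 30.0
```

View pics/g9.png

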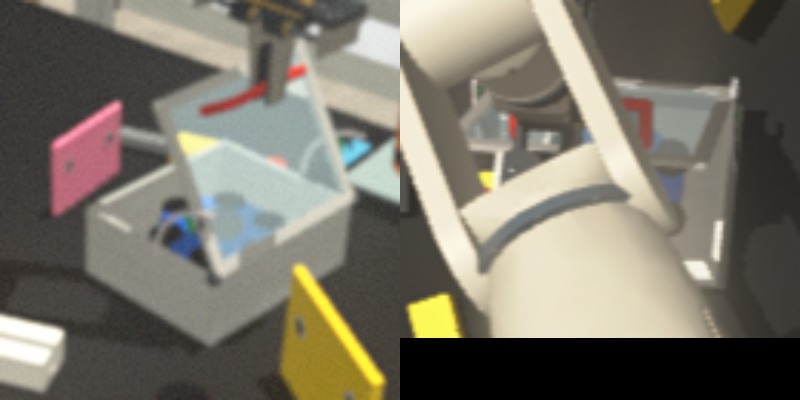

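```bash
python3 - <<'E'
from m import *
c=load('s9');c0=load('scene0'); yaw=1.455
h=np.array([np.cos(yaw),np.sin(yaw),0]);u=np.array([np.sin(yaw),-np.cos(yaw),0])
def pt(c,uv,s): # plane h.p=s
    p,d=ray(c,uv); q=p+d*(s-h@p)/(h@d); return u@q,q[2]
for L in(blobs(c['image'],(0,140,60),(8,255,255),(280,100,335,130),8)+blobs(c['image'],(172,140,60),(180,255,255),(280,100,335,130),8)):
    ys,xs=np.nonzero(L[2]); print(L[0],L[1],(xs.min(),ys[xs==xs.min()].mean()),(xs.max(),ys[xs==xs.max()].mean()))
e=[np.array([.4655,.2398,.137]),np.array([.4804,.3682,.137])]
for p,a,b in((e[0],(269.3,142.3),(291,123.5)),(e[1],(295.3,130.7),(326.8,109.5))):
    s=h@p; A=pt(c0,a,s);B=pt(c,b,s); d=np.subtract(B,A); print(A,B,d,np.degrees(2*np.arcsin(np.hypot(*d)/2/.1761)))
print(robot.read_state()['wrist_force'],robot.read_state()['time'])
# plate check
t=load('t9')
for ce,st,m in blobs(c['image'],(5,150,100),(20,255,255),(120,200,180,290),20): print(ce,st)
E
```

```text
[323.28571429 109.71428571] [321 108   6   4  14] (np.int64(321), np.float64(110.5)) (np.int64(326), np.float64(109.0))
[303.3125     119.10416667] [291 114  22  11  48] (np.int64(291), np.float64(123.0)) (np.int64(312), np.float64(115.0))
(np.float64(0.4394348712036393), np.float64(0.14000690339066335)) (np.float64(0.5274439804353187), np.float64(0.24339161893180472)) [0.08800911 0.10338472] 45.34913768188144
(np.float64(0.4384151487586512), np.float64(0.13499149737159444)) (np.float64(0.5604642052512004), np.float64(0.2595687078968475)) [0.12204906 0.12457721] 59.36244405422867
[-9.92237709 -2.85815022 11.08491942] 17.3667
[151.23333333 206.95061728] [124 200  56  17 810]
[159.56231454 246.81454006] [140 224  40  55 674]
```

```bash
python3 -m jog '[[[0,0,0],0,0],[[0,0,0],0,0],[[0,0,0],0,0],[[0,0,0],0,0],[[0,0,0],0,0],[[0,0,0],0,0],[[0,0,0],0,0],[[0,0,0],0,0]]'
python3 -c "
from plant import robot
print(robot.sign_off())"
```

```text
time: 18.03
ee_pos: [0.5944, 0.2908, 0.4348]
eef_rot: [-3.14, 0.001, 1.46]
wrist_force: [-9.6, -2.2, 11.8]
width: 0.0112
gripper_force: 30.0
the job is handed in; nothing more can be done
None
```

I handed the job in at about 18 s: the orange plate is released and standing in the free green-marked slot, and the gripper is holding the guard at an estimated 59–60° (from the gripper's travel and one image point; a second image point gave 45°, which I discounted as a handle post), but sign-off returned no verdict.

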